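Load the bench mill's jars and start it

ROBOT

A 6-joint arm with a two-finger parallel gripper is mounted at the origin on a cart in front of the work surface, level with it; the furniture and walls round the work are solid. World frame = base frame: x ahead of the robot, y to its left, z up, the work surface at z = 0. Lengths are in mm, angles in rad, forces in N, time in s.
With the tool pointing down it reaches from about 275 to 750 mm from the base axis. Payload 10.2 kg.
Tool frame: the origin (TCP) lies between the finger pads; the fingertips stand 11 mm ahead of it and the grasp point (between the pads) lies 8 mm behind it; z points along the fingers, y is the line along which they close (so a half turn about z gives the same grasp; the last joint's range is limited). The gripper opens to 85 mm and grips with 20 to 120 N. Pads are 22 mm wide; open, the fingers measure 114 mm over their backs; the gripper's body (76 mm by 85 mm) begins 54 mm behind the grasp point. The pads swing forward as they close: fully open they stand 13 mm farther back than shut.
Start: joints at [1.024, 0.313, 1.498, -0, 1.331, -0.223], TCP at [167.053, 497.719, 242.294] pointing down, gripper open.
Joint ranges: [-2.94, 2.94], [-0.97, 2.17], [0.19, 2.56], [-1.23, 4.37], [0.02, 3.11], [-2.88, 2.88]. Speed limits (rad/s): [2.39, 2.39, 3.01, 3.14, 3.14, 3.14].

INTERFACE

Orientations are given as a unit quaternion [w, x, y, z].
In Python, from rig import sense, eyes, finish_job gives the robot as it stands.
- The arm moves only by the shell command python3 -m jog 'ROWS' [FORCE]. ROWS is JSON, a list of rows, each a list of 7 numbers: the shift along the tool's x, y, z in m, then the turn, a rotation vector about the tool's x, y, z in rad, then the finger opening in m, from 0 to 0.0854. In form: [[dx, dy, dz, rx, ry, rz, gripper], ...]. A call has 1 to 5 rows; each row shifts and turns the commanded pose from where the row before left it, along the tool's axes as they then stand; what a row does not reach is not made up. A row lasts 1/10 s, in which the tool goes at most 50 mm and 8.59 degrees, less where a joint would pass 70% of its speed; a pose out of reach is approached as far as the arm can. A call is refused whole if a number of a shift passes 0.05 or a number of a turn 0.15, either way. A call with a gripper value outside its range is refused whole. The fingers move at their own pace and stop on an object; FORCE is the grip in N (left out, the last holds). Time passes only in rows, so rows that do not move let the fingers close. It gives the time, the measured TCP pose, the force, the opening and the grip force at its end, in the units of the state.
- sense(): the state, without advancing time (a new reading comes with each control period).
- eyes.capture(name): name is "scene" or "top" or "wrist"; returns the picture (400x640x3 uint8, red, green, blue); there is no depth.
- eyes.calibration(name): a dict with "fx", "fy", "cx", "cy" (pixels), "cam_to_world" (4x4, takes a point from camera to world coordinates); the wrist camera has in their place "mount" (4x4, takes a point from camera to tool coordinates, whose origin is the TCP and whose axes are the flange's). Camera axes: x right, y down, z forward; pixel columns grow to the right and rows downward; lengths in mm; the calibration is good to about 2 mm. A picture is of the moment at which its call begins: read the wrist's pose just before it. calibration takes no time and is no camera call.
- finish_job(): hands the job in; it is judged then, once.
The state is a dict: "time_s": time; "joints": joint angles; "dq": joint speeds; "tau": joint torques, N m; "eef_pos": TCP position; "ee_rot": TCP orientation; "force": force on the tool from outside, world axes, zero at the start; "wrist_torque": the same for the moment, N m; "grip_width": opening from 0.0 (shut) to 1.0 (fully open); "grip_force": force on a finger pad.
Only numpy, scipy, OpenCV 4.12 (cv2) and the standard library are available. Lean on these libraries where they do the work, as an engineer would, in place of code of your own. Each camera call takes 0.05 s, during which the arm holds its last target. There are 200 camera calls.

TASK

Get the bench mill running: swing its hinged clamp frame fully back, lift the black dust cap off the spindle it covers and lay it in the shallow metal dish, and set every steel grinding jar that is on the desk on a mill spindle of its own, turning it under light pressure until its foot drops over the square drive and sits flat on the deck. Only once you are sure that every jar is fully down and upright, close the clamp frame over them as far as it goes, then push the start lever over, away from you. Do not tip over the glass beaker or the flask.

Things in the scene. Friction and masses are not known exactly. Their poses are not given: they have to be found in the camera images.
- mill: bench mill, fixed: white housing 150 mm (its x) by 365 mm (its y, from -215 to +150 mm), deck top 35 mm above the desk. Origin on the desk surface; x points away from its front, which roughly faces the robot, y along its row of spindles, z up. Two hinge posts stand 140 mm high at x = +60, y = +-138 mm
- station0 (a point): deck-top point (35 mm above the desk) on the axis of the mill's left spindle (mill y = +85 mm); mill's axes. Each spindle is a square drive 18.5 mm wide, 10 mm tall, with a round nose of 20 mm diameter on it, tapering to 14 mm at 16 mm above the deck. The squares stand at unknown, differing angles and do not turn
- station1 (a point): the same for the middle spindle (mill y = 0). On any spindle, a jar set down at a wrong angle rests with its underside 10 mm above the deck; it falls in when its socket comes within about 0.15 rad of the square (which repeats every quarter turn)
- station2 (a point): the same for the right spindle (mill y = -85 mm), next to the start lever
- clamp (a joint): clamp frame angle, rad: 0 closed (level over the jars), 2.2 fully back; stiff, stays where left (about 3 N at the handle moves it). Two arms at y = +-126 mm and a crossbar 30 mm wide, 10 mm thick, 60 mm from the hinge, over the spindles. Closed, its underside clears seated jars (87 mm above the deck) by 2.5 mm; a jar that has not dropped blocks it
- clamp_handle (a point): middle of the clamp's black grip rod, 10 mm in diameter and 80 mm long along the mill's y, 115 mm from the hinge axis, with 35 mm of open space between its stays and the crossbar; can be pinched from above with the fingers on either side, at any angle of the frame. Moves with the frame
- clamp_hinge (a point): middle of the clamp's hinge axis, which lies along the mill's y, 129.5 mm above the desk and 60 mm behind the row of spindles; moving with the frame in orientation
- start (a joint): angle of the start lever at the mill's right end, rad: about 0 leaning to the front (towards the robot), 1.0 fully over to the back (the mill's +x), which starts the mill; it stays where it is left
- start_tip (a point): centre of the black ball knob (26 mm across) at the tip of the start lever, on a grey block at y = -185 mm of the mill. Moves with the lever, whose pivot lies 55 mm from it, 57 mm above the desk; about 1 N at the knob moves it
- jar0: bare steel grinding jar, 0.25 to 0.5 kg, 87 mm tall, upright on the desk at the start; may be absent (2 or 3 are present). Origin at the centre of its underside, z up. Square foot 54 x 54 x 17 mm with a square socket 22 mm wide, 17 mm deep below, sides along the jar's x, y; body 56 mm in diameter from 17 to 55 mm; round grip knob 30 mm in diameter from 55 to 87 mm
- jar1: bare steel grinding jar, 0.25 to 0.5 kg, 87 mm tall, upright on the desk at the start; may be absent (2 or 3 are present). Origin at the centre of its underside, z up. Square foot 54 x 54 x 17 mm with a square socket 22 mm wide, 17 mm deep below, sides along the jar's x, y; body 56 mm in diameter from 17 to 55 mm; round grip knob 30 mm in diameter from 55 to 87 mm
- jar2: bare steel grinding jar, 0.25 to 0.5 kg, 87 mm tall, upright on the desk at the start; may be absent (2 or 3 are present). Origin at the centre of its underside, z up. Square foot 54 x 54 x 17 mm with a square socket 22 mm wide, 17 mm deep below, sides along the jar's x, y; body 56 mm in diameter from 17 to 55 mm; round grip knob 30 mm in diameter from 55 to 87 mm
- dust_cap: black plastic dust cap, loose over one of the spindles at the start and resting on the deck, mass 40 g: square skirt 40 x 40 mm, 24 mm tall, hollow below, with a round knob 22 mm in diameter from 24 to 52 mm. Origin at the centre of its underside, z up
- dish: shallow round metal dish, fixed on the desk, 90 mm across and 14 mm high, its floor 2 mm thick. Origin at the centre of its underside
- beaker: glass beaker, 72 mm across and 90 mm tall, loose, a bystander. Origin at the centre of its underside
- flask: conical glass flask, 78 mm across and 135 mm tall, loose, a bystander. Origin at the centre of its underside

How it is judged (in metres and radians):
On the way, in this order (a step that is already met when the one before it is completed fails the run):
1. the clamp frame is swung back (value of joint clamp above 1.7 rad), for 0.2 s.
2. with the clamp still back, every jar sits fully down on a spindle and the dust cap lies in the dish (((horizontal distance between jar0 and station0 below 0.004 m and z of jar0 in the frame of station0 below 0.003 m and angle between jar0's own z axis and vertical below 0.06 rad) or (horizontal distance between jar0 and station1 below 0.004 m and z of jar0 in the frame of station1 below 0.003 m and angle between jar0's own z axis and vertical below 0.06 rad) or (horizontal distance between jar0 and station2 below 0.004 m and z of jar0 in the frame of station2 below 0.003 m and angle between jar0's own z axis and vertical below 0.06 rad)) and ((horizontal distance between jar1 and station0 below 0.004 m and z of jar1 in the frame of station0 below 0.003 m and angle between jar1's own z axis and vertical below 0.06 rad) or (horizontal distance between jar1 and station1 below 0.004 m and z of jar1 in the frame of station1 below 0.003 m and angle between jar1's own z axis and vertical below 0.06 rad) or (horizontal distance between jar1 and station2 below 0.004 m and z of jar1 in the frame of station2 below 0.003 m and angle between jar1's own z axis and vertical below 0.06 rad)) and ((horizontal distance between jar2 and station0 below 0.004 m and z of jar2 in the frame of station0 below 0.003 m and angle between jar2's own z axis and vertical below 0.06 rad) or (horizontal distance between jar2 and station1 below 0.004 m and z of jar2 in the frame of station1 below 0.003 m and angle between jar2's own z axis and vertical below 0.06 rad) or (horizontal distance between jar2 and station2 below 0.004 m and z of jar2 in the frame of station2 below 0.003 m and angle between jar2's own z axis and vertical below 0.06 rad)) and horizontal distance between dust_cap and dish below 0.035 m and height (world z) of dust_cap below 0.035 m and value of joint clamp above 1.2 rad), for 0.3 s.
3. the clamp frame is closed over the seated jars (((horizontal distance between jar0 and station0 below 0.004 m and z of jar0 in the frame of station0 below 0.003 m and angle between jar0's own z axis and vertical below 0.06 rad) or (horizontal distance between jar0 and station1 below 0.004 m and z of jar0 in the frame of station1 below 0.003 m and angle between jar0's own z axis and vertical below 0.06 rad) or (horizontal distance between jar0 and station2 below 0.004 m and z of jar0 in the frame of station2 below 0.003 m and angle between jar0's own z axis and vertical below 0.06 rad)) and ((horizontal distance between jar1 and station0 below 0.004 m and z of jar1 in the frame of station0 below 0.003 m and angle between jar1's own z axis and vertical below 0.06 rad) or (horizontal distance between jar1 and station1 below 0.004 m and z of jar1 in the frame of station1 below 0.003 m and angle between jar1's own z axis and vertical below 0.06 rad) or (horizontal distance between jar1 and station2 below 0.004 m and z of jar1 in the frame of station2 below 0.003 m and angle between jar1's own z axis and vertical below 0.06 rad)) and ((horizontal distance between jar2 and station0 below 0.004 m and z of jar2 in the frame of station0 below 0.003 m and angle between jar2's own z axis and vertical below 0.06 rad) or (horizontal distance between jar2 and station1 below 0.004 m and z of jar2 in the frame of station1 below 0.003 m and angle between jar2's own z axis and vertical below 0.06 rad) or (horizontal distance between jar2 and station2 below 0.004 m and z of jar2 in the frame of station2 below 0.003 m and angle between jar2's own z axis and vertical below 0.06 rad)) and value of joint clamp below 0.06 rad), for 0.2 s.
4. the start lever is pushed over to the back (value of joint start above 0.8 rad), for 0.2 s.
At the end, for the whole second after the job is handed in: each jar within 4 mm of a spindle axis, underside within 3 mm of the deck, within 0.06 rad of upright; dust cap in the dish (within 35 mm of its centre, origin below 35 mm); clamp below 0.06 rad; start lever above 0.8 rad; all at rest (all of step 3 and horizontal distance between dust_cap and dish below 0.035 m and height (world z) of dust_cap below 0.035 m and linear speed of each of jar0, jar1, jar2, dust_cap below 0.03 m/s and value of joint start above 0.8 rad); the robot touches nothing.
It fails at once if the beaker or the flask is tipped over (angle between any of beaker, flask's own z axis and vertical above 0.5 rad).
Of jar0, jar1, jar2 only 2 to 3 are there at a start; the rules pass over those that are not, and their reading is None.
At some moment in a run one of jar0, jar1, jar2 may be knocked a few centimetres aside while the robot is not near it.
Once in a run the grip may slacken for a moment while it holds something.
It also fails if it takes over 210 s, if anything falls off the work surface, if the arm or the gripper's body presses on something with over 40 N, if the wrist force passes 120 N, or if a joint passes its speed limit or range.

## Working session

There is one attempt and no reset: what is moved stays moved. The work goes in short steps, Python scripts to look and compute and a shell command to move; the robot and the scene stay as the last step left them, time stands still between calls to the robot, and variables do not carry over. Pictures are saved under pics/ and viewed, at most 18 in all, crops included, and the job is handed in when it is done.

```bash
ls; mkdir -p pics; python3 - <<'E'
from rig import sense, eyes
import cv2, numpy as np
s=sense(); print({k:np.round(v,3).tolist() for k,v in s.items()})
for n in ("scene","top"):
    im=eyes.capture(n); cv2.imwrite(f"pics/{n}0.png",im[:,:,::-1])
for n in ("scene","top","wrist"):
    c=eyes.calibration(n); print(n,{k:np.round(v,3).tolist() for k,v in c.items()})
E
```

```text
pics
{'time_s': 0.0, 'joints': [1.024, 0.314, 1.498, -0.0, 1.331, -0.223], 'dq': [-0.0, 0.0, -0.001, 0.002, -0.0, 0.0], 'tau': [-0.001, -41.229, -25.973, -0.0, 0.004, -0.0], 'eef_pos': [166.92, 497.512, 241.727], 'ee_rot': [-0.0, 0.161, 0.987, -0.001], 'force': [-0.747, 0.758, -0.105], 'wrist_torque': [0.002, -0.012, 0.001], 'grip_force': 0.0, 'grip_width': 0.998}
scene {'fx': 447.806, 'fy': 447.806, 'cx': 318.008, 'cy': 193.827, 'cam_to_world': [[0.583, -0.506, 0.636, -343.837], [-0.813, -0.357, 0.46, -706.669], [-0.005, -0.785, -0.619, 977.205], [0.0, 0.0, 0.0, 1.0]]}
top {'fx': 397.237, 'fy': 397.237, 'cx': 319.579, 'cy': 194.24, 'cam_to_world': [[-0.022, -0.982, 0.186, 347.755], [-1.0, 0.023, 0.003, -46.711], [-0.007, -0.186, -0.983, 1152.553], [0.0, 0.0, 0.0, 1.0]]}
wrist {'fx': 341.94, 'fy': 341.94, 'cx': 311.915, 'cy': 208.793, 'mount': [[-0.001, -0.956, -0.294, 76.281], [1.0, -0.001, -0.0, -1.365], [-0.0, -0.294, 0.956, -132.324], [0.0, 0.0, 0.0, 1.0]]}
```

View pics/scene0.png

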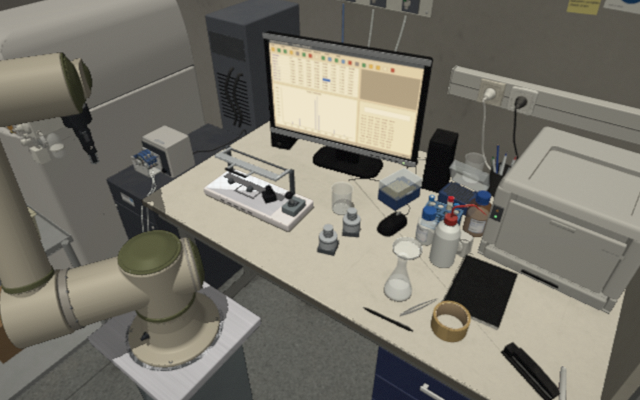

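View pics/top0.png

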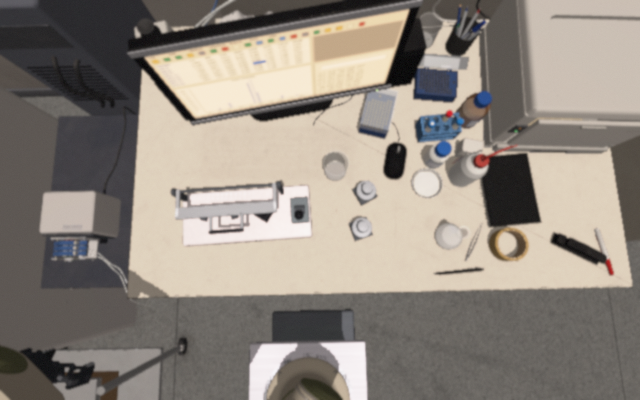

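The scene shows the mill on the left with its clamp partly raised and the dust cap near scene (270,193). Two jars stand at top (366,188) and (361,228), the beaker at (335,165), the flask at (450,235), and a round object that may be the dish at (427,183). I'll zoom in and compute positions.

```bash
cat > h.py <<'E'
from rig import sense, eyes
import cv2, numpy as np
from scipy.spatial.transform import Rotation as R
def T_cam(n,s=None):
    c=eyes.calibration(n)
    if n!="wrist": return c,np.array(c["cam_to_world"])
    s=s or sense(); q=s["ee_rot"]; T=np.eye(4); T[:3,:3]=R.from_quat([q[1],q[2],q[3],q[0]]).as_matrix(); T[:3,3]=s["eef_pos"]
    return c,T@np.array(c["mount"])
def ray(n,uv,s=None):
    c,T=T_cam(n,s); d=T[:3,:3]@[(uv[0]-c["cx"])/c["fx"],(uv[1]-c["cy"])/c["fy"],1]
    return T[:3,3],d
def onz(n,uv,z,s=None):
    o,d=ray(n,uv,s); return np.round((o+d*(z-o[2])/d[2])[:2],1)
def proj(n,p,s=None):
    c,T=T_cam(n,s); q=np.linalg.inv(T)@np.r_[p,1]; return np.round([c["fx"]*q[0]/q[2]+c["cx"],c["fy"]*q[1]/q[2]+c["cy"]],1)
def tri(a,ua,b,ub):
    o,d=ray(a,ua);p,e=ray(b,ub);d/=np.linalg.norm(d);e/=np.linalg.norm(e)
    t=np.linalg.lstsq(np.c_[d,-e],p-o,rcond=None)[0];A=o+d*t[0];B=p+e*t[1];return np.round((A+B)/2,1),round(np.linalg.norm(A-B),1)
def snap(n,f,box=None,k=1):
    im=eyes.capture(n)[:,:,::-1]
    cv2.imwrite(f"pics/{f}_full.png",im)
    if box: im=im[box[1]:box[3],box[0]:box[2]]
    cv2.imwrite(f"pics/{f}.png",cv2.resize(im,None,fx=k,fy=k,interpolation=cv2.INTER_CUBIC))
E
python3 - <<'E'
from h import *
a=cv2.imread("pics/top0.png")[145:255,165:315]; b=cv2.imread("pics/scene0.png")[140:235,195:325]
a=cv2.resize(a,(780,572),interpolation=cv2.INTER_CUBIC)
b=cv2.resize(b,(780,570),interpolation=cv2.INTER_CUBIC)
cv2.imwrite("pics/ta.png",a);cv2.imwrite("pics/sa.png",b)
for uv in [(366,185),(361,225)]:print("jar knob",onz("top",uv,87))
p=onz("top",(427,183),5);print("dish?",p,proj("scene",[*p,5]))
print("beaker",onz("top",(335,165),60))
E
```

```text
jar knob [ 572.  -171.4]
jar knob [ 462.5 -153.1]
dish? [ 591. -361.] [406.8 249. ]
beaker [637.8 -89.3]
```

View pics/ta.png

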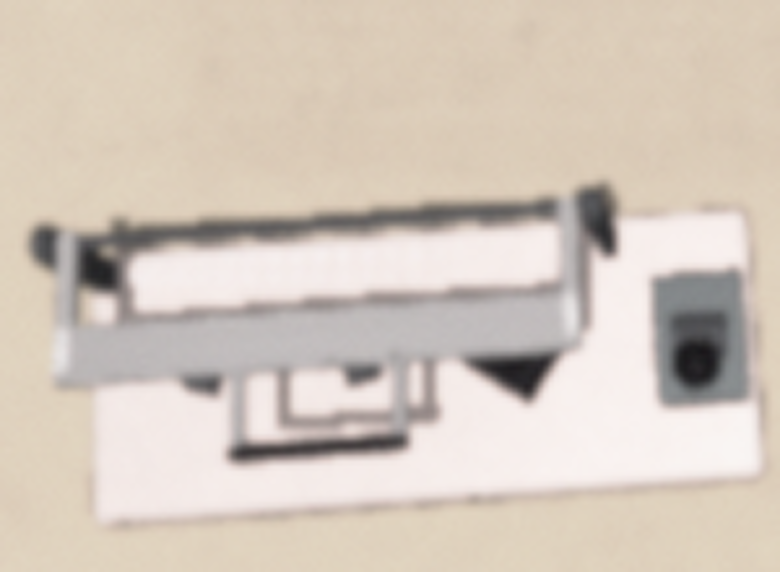

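View pics/sa.png

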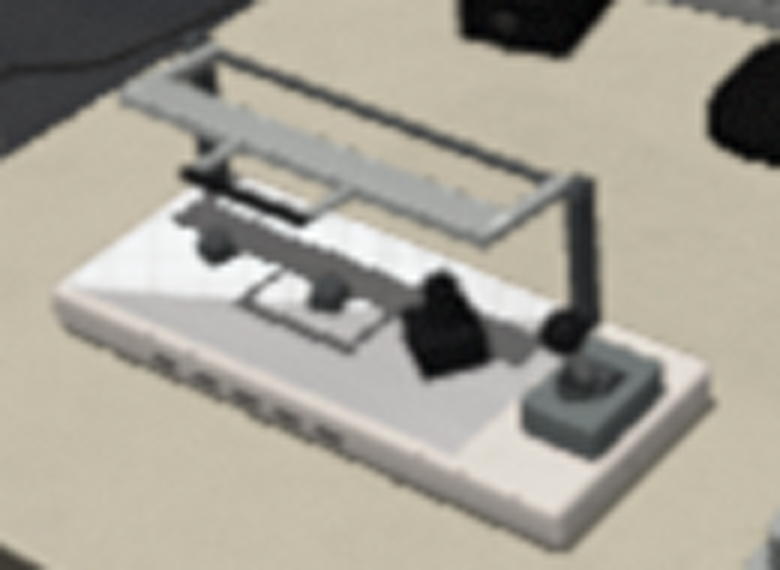

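Clamp: the handle rod runs from (232,455) to (405,440) in the top crop and from (185,173) to (308,217) in the scene crop. The dust cap is on the right spindle, next to the lever, and the left and middle spindles are bare. The dish lies behind the flask neck in the scene view.

```bash
python3 - <<'E'
from h import *
t=lambda u,v:(165+u/5.2,145+v/5.2); s=lambda u,v:(195+u/6,140+v/6)
hl=tri("top",t(232,455),"scene",s(185,173)); hr=tri("top",t(405,440),"scene",s(308,217)); print("handle L,R",hl,hr)
print("arm corner R",tri("top",t(570,345),"scene",s(487,240)), "L",tri("top",t(62,382),"scene",s(128,97)))
print("hinge R",tri("top",t(575,200),"scene",s(570,180)),"L",tri("top",t(68,235),"scene",s(215,52)))
print("knob lever",tri("top",t(695,362),"scene",s(567,332)))
FL,FR,BR=[onz("top",t(*p),35) for p in[(97,518),(757,476),(742,210)]]
print("deck FL FR BR",FL,FR,BR, "len",np.linalg.norm(FL-FR),np.linalg.norm(FR-BR))
print("scene FR BR",onz("scene",s(560,525),35),onz("scene",s(712,375),35),"FL",onz("scene",s(55,297),35))
print("noses z51",onz("scene",s(215,238),51),onz("scene",s(328,283),51),"capknob",onz("scene",s(440,280),87))
print("flask base",onz("scene",(398,292),8))
E
```

```text
handle L,R (array([447.7, 237.3, 141.2]), np.float64(3.8)) (array([452.9, 151.7, 144.4]), np.float64(4.1))
arm corner R (array([500.3,  71.1, 134.8]), np.float64(6.8)) L (array([487. , 323.5, 136.5]), np.float64(5.6))
hinge R (array([573.2,  70.4, 131.8]), np.float64(2.4)) L (array([562.7, 329.2, 124.9]), np.float64(2.6))
knob lever (array([493.5,  11.7, 104.5]), np.float64(4.0))
deck FL FR BR [424.5 340.6] [438.9 -15.6] [585.8  -9.9] len 356.49095360191126 147.01054383954911
scene FR BR [433.8 -29.6] [578.1 -21.9] FL [417.3 328. ]
noses z51 [497.2 276.2] [503.1 193.2] capknob [507.5 110. ]
flask base [ 426.  -417.2]
```

The sizes agree: deck 356x147 mm, handle 86 mm, hinge height about 129 mm. The mill origin is near (503,195) with yaw about 0.05, and the clamp is nearly closed. I'll turn the tool so its y lies along the mill's x, then move.

```bash
cat >> h.py <<'E'
def go(x,y,z,yaw=None):
    "print tool-frame shift (mm) to world target, and turn about tool z for tool-y world angle yaw"
    s=sense(); q=s["ee_rot"]; M=R.from_quat([q[1],q[2],q[3],q[0]])
    Y=M.apply([0,1,0]); ya=np.arctan2(Y[1],Y[0]); d=M.inv().apply(np.array([x,y,z])-s["eef_pos"])
    print("pos",np.round(s["eef_pos"],1),"yaw",round(ya,3),"tilt",np.round(M.apply([0,0,1])[:2],3),"d_tool",np.round(d,1),"rz",None if yaw is None else round(ya-yaw,3),
     "F",np.round(s["force"],1),"grip",round(s["grip_width"]*85.4,1),round(s["grip_force"],1),"t",round(s["time_s"],1),"j6",round(s["joints"][5],2))
E
python3 -m jog '[[0,0,0,0,0,0.15,0.03],[0,0,0,0,0,0.15,0.03],[0,0,0,0,0,0.15,0.03],[0,0,0,0,0,0.15,0.03]]' 40
python3 -m jog '[[0,0,0,0,0,0.15,0.03],[0,0,0,0,0,0.15,0.03],[0,0,0,0,0,0.15,0.03],[0,0,0,0,0,0.15,0.03],[0,0,0,0,0,0,0.03]]'
python3 -c "
from h import *
go(450,194.5,230,0.05)"
```

```text
time_s: 0.5
eef_pos: [167.0, 497.6, 242.0]
ee_rot: [-0.0, 0.448, 0.894, -0.0]
force: [-0.0, -0.3, 1.4]
grip_width: 0.358
grip_force: 0.0
time_s: 1.0
eef_pos: [167.0, 497.6, 242.0]
ee_rot: [0.0, 0.691, 0.723, -0.0]
force: [0.5, -0.3, 0.8]
grip_width: 0.347
grip_force: 0.0
pos [167.  497.6 242. ] yaw 0.046 tilt [-0.    -0.001] d_tool [-315.7  268.9   12.1] rz -0.004 F [ 0.5 -0.3  0.8] grip 29.7 0.0 t 1.0 j6 0.98
```

```bash
python3 -m jog '[[-0.045,0.038,0,0,0,0,0.03],[-0.045,0.038,0,0,0,0,0.03],[-0.045,0.038,0,0,0,0,0.03],[-0.045,0.038,0,0,0,0,0.03]]' >/dev/null
python3 -m jog '[[-0.045,0.038,0,0,0,0,0.03],[-0.045,0.038,0,0,0,0,0.03],[-0.045,0.038,0.012,0,0,0,0.03],[0,0,0,0,0,0,0.03]]'
python3 -c "
from h import *
go(450,194.5,180,0.05)
snap('wrist','w1')
for y in(237,152): print(proj('wrist',[450,y,143]))"
```

```text
time_s: 1.8
eef_pos: [407.1, 238.2, 231.1]
ee_rot: [0.0, 0.691, 0.723, -0.001]
force: [-0.8, 0.7, 0.8]
grip_width: 0.351
grip_force: 0.0
pos [407.1 238.2 231.1] yaw 0.045 tilt [-0.001 -0.001] d_tool [-45.5  40.9  51.1] rz -0.005 F [-0.8  0.7  0.8] grip 30.0 0.0 t 1.8 j6 0.24
[379.3 224.7]
[367.8 330.1]
```

View pics/w1.png

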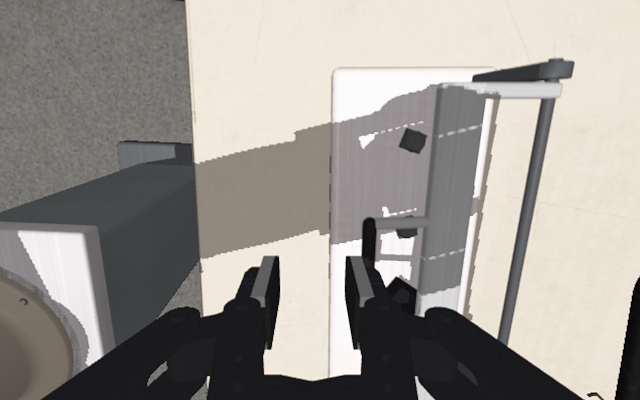

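The wrist view shows the handle rod's left end at (370,221), about 9 px left of the prediction. The spindles are at (412,140) and (406,228), and the hinge bar runs from (549,95) to (505,335).

```bash
python3 -c "
from h import *
print('handle end', [onz('wrist',(370,222),z) for z in (130,137,143)])
print('hinge',onz('wrist',(549,95),129.5),onz('wrist',(505,335),129.5))
print('sq',onz('wrist',(412,140),47),onz('wrist',(405,228),47))
print('deck FL corner',onz('wrist',(333,69),35))
go(447,194.5,180)"
```

```text
handle end [array([445.9, 234.2]), array([444.6, 236.6]), array([443.4, 238.6])]
hinge [553.9 326.4] [564.2 142.7]
sq [492.7 286.5] [497.  201.1]
deck FL corner [417.5 344.5]
pos [405.6 240.1 231.6] yaw 0.047 tilt [-0.001 -0.   ] d_tool [-47.4  39.3  51.6] rz None F [-0.9  0.4 -0.7] grip 29.7 0.0 t 1.9 j6 0.24
```

```bash
python3 -m jog '[[-0.016,0.0135,0.01,0,0,0,0.03],[-0.016,0.0135,0.01,0,0,0,0.03],[-0.016,0.0135,0.01,0,0,0,0.03],[0,0,0,0,0,0,0.03]]' >/dev/null
python3 -c "
from h import *
go(447,194.5,134,0.05); snap('wrist','w2')
print(onz('wrist',(370,222),140))"
```

```text
pos [447.2 195.6 201.3] yaw 0.049 tilt [-0.002 -0.   ] d_tool [-1.1 -0.1 67.3] rz -0.001 F [ 0.   0.9 -1. ] grip 30.2 0.0 t 2.2 j6 0.12
[479.4 204.2]
```

View pics/w2.png

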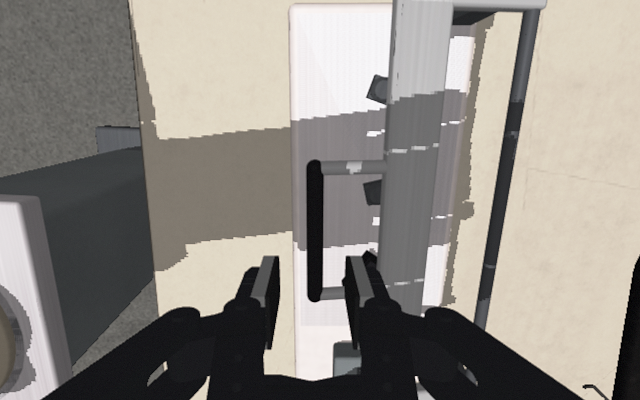

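The rod is vertical in the image from (316,165) to (316,297), midway between the fingers.

```bash
python3 -c "
from h import *
for z in(135,142): print(onz('wrist',(316,165),z),onz('wrist',(316,297),z))"
python3 -m jog '[[0,0,0.025,0,0,0,0.03],[0,0,0.025,0,0,0,0.03],[0,0,0.017,0,0,0,0.03],[0,0,0,0,0,0,0.03]]'
python3 -m jog '[[0,0,0,0,0,0,0.005],[0,0,0,0,0,0,0.005],[0,0,0,0,0,0,0.005],[0,0,0,0,0,0,0.005]]' 30
```

```text
[445.3 236.2] [449.8 148.3]
[445.2 237.4] [449.5 152.6]
time_s: 2.7
eef_pos: [445.5, 197.0, 134.2]
ee_rot: [-0.001, 0.689, 0.725, -0.001]
force: [-0.1, 0.7, 0.6]
grip_width: 0.35
grip_force: 0.0
time_s: 3.1
eef_pos: [448.6, 196.8, 137.0]
ee_rot: [0.001, 0.69, 0.724, 0.002]
force: [5.6, 2.7, -2.3]
grip_width: 0.104
grip_force: 30.1
```

```bash
python3 -m jog '[[0,0.003,-0.017,0,0,0,0.005],[0,0.0055,-0.0163,0,0,0,0.005],[0,0.0078,-0.0154,0,0,0,0.005],[0,0.010,-0.0139,0,0,0,0.005],[0,0,0,0,0,0,0.005]]'
python3 -m jog '[[0,0.012,-0.0123,0,0,0,0.005],[0,0.0138,-0.0103,0,0,0,0.005],[0,0.0152,-0.0083,0,0,0,0.005],[0,0.0162,-0.0059,0,0,0,0.005],[0,0,0,0,0,0,0.005]]'
```

```text
time_s: 3.6
eef_pos: [475.5, 198.0, 200.6]
ee_rot: [0.002, 0.69, 0.724, 0.003]
force: [4.9, 3.9, -2.0]
grip_width: 0.104
grip_force: 30.1
time_s: 4.1
eef_pos: [531.9, 200.8, 237.6]
ee_rot: [0.001, 0.69, 0.724, 0.002]
force: [-1.1, 2.6, 8.6]
grip_width: 0.098
grip_force: 30.9
```

```bash
python3 -m jog '[[0,0.0168,-0.0033,0,0,0,0.005],[0,0.0173,-0.001,0,0,0,0.005],[0,0.017,0.0018,0,0,0,0.005],[0,0.0167,0.0044,0,0,0,0.005],[0,0,0,0,0,0,0.005]]'
python3 -m jog '[[0,0.0159,0.0068,0,0,0,0.005],[0,0.010,0.006,0,0,0,0.005],[0,0.004,0.003,0,0,0,0.005],[0,0,0,0,0,0,0.005],[0,0,0,0,0,0,0.005]]'
```

```text
time_s: 4.6
eef_pos: [599.7, 204.0, 234.2]
ee_rot: [0.001, 0.69, 0.724, 0.002]
force: [3.0, 2.9, 2.2]
grip_width: 0.102
grip_force: 31.4
time_s: 5.1
eef_pos: [629.0, 205.4, 218.6]
ee_rot: [0.001, 0.69, 0.724, 0.002]
force: [4.7, 4.5, 1.8]
grip_width: 0.103
grip_force: 32.0
```

```bash
python3 -m jog '[[0,0,0,0,0,0,0.035],[0,0,0,0,0,0,0.035],[0,0,-0.03,0,0,0,0.035],[0,0,-0.03,0,0,0,0.035],[0,0,-0.01,0,0,0,0.035]]'>/dev/null
python3 -m jog '[[0,-0.03,0,0,0,0,0.035],[0,-0.03,0,0,0,0,0.04],[0,-0.03,0,0,0,0,0.04],[0,-0.03,0,0,0,0,0.04],[0,0,0,0,0,0,0.04]]'>/dev/null
python3 -c "
from h import *
go(507,110,230,0.05); snap('wrist','w3')"
```

```text
pos [505.5 198.9 287. ] yaw 0.048 tilt [-0.001 -0.   ] d_tool [-88.9  -2.7  57. ] rz -0.002 F [ 0.7 -0.  -0.6] grip 40.1 0.0 t 6.1 j6 0.11
```

View pics/w3.png

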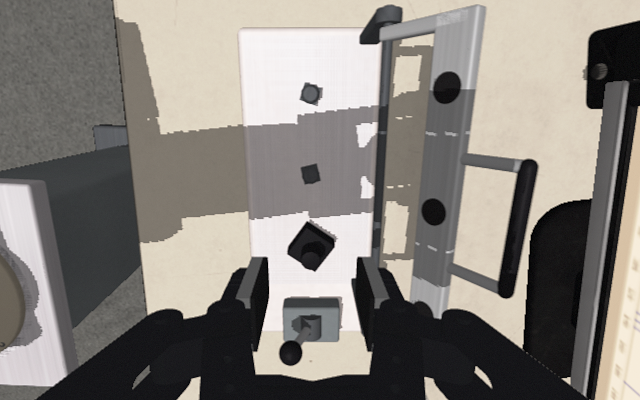

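The clamp is fully back. The spindles are at about (311,93) and (310,174), the dust cap knob is at (310,258), and the lever ball is at (290,352). Next I'll measure the spindle centres and square angles.

```bash
python3 - <<'E'
from h import *
im=cv2.imread("pics/w3_full.png"); g=cv2.cvtColor(im,cv2.COLOR_BGR2GRAY)
for (u,v) in [(311,93),(310,174)]:
    x0,y0=u-22,v-22; sub=g[y0:v+22,x0:u+22]
    bg=np.median(sub); m=(sub<0.7*bg).astype(np.uint8)
    n,l,st,c=cv2.connectedComponentsWithStats(m); k=l[22,22]
    cs,_=cv2.findContours((l==k).astype(np.uint8),cv2.RETR_EXTERNAL,cv2.CHAIN_APPROX_NONE)
    r=cv2.minAreaRect(cs[0]); ctr=np.array(r[0])+[x0,y0]
    b=cv2.boxPoints(r)+[x0,y0]; w=np.array([onz("wrist",p,42) for p in b]); e=w[1]-w[0]
    print(bg,np.round(ctr,1),np.round(r[1],1),onz("wrist",ctr,42),"sq ang mod 90",np.arctan2(e[1],e[0])%(np.pi/2))
print("cap knob top",onz("wrist",(310,258),87))
print("deck corners",onz("wrist",(239,29),35),onz("wrist",(382,29),35))
print("lever ball",onz("wrist",(290,352),95))
v=cv2.resize(im[65:285,255:365],None,fx=2.7,fy=2.7,interpolation=cv2.INTER_CUBIC); cv2.imwrite("pics/w3z.png",v)
E
```

```text
241.0 [311.2  93.6] [20.7 19.7] [500.6 282.8] sq ang mod 90 1.1799129636789867
132.0 [310. 174.] [18.4 17. ] [503.2 197.6] sq ang mod 90 0.2899354974770263
cap knob top [507.1 116. ]
deck corners [424.8 341.6] [569.4 348.3]
lever ball [489.4   1.5]
```

View pics/w3z.png

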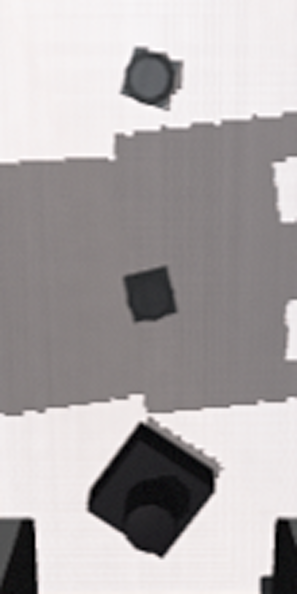

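```bash
python3 -m jog '[[-0.028,-0.001,0.03,0,0,0,0.045],[-0.028,-0.001,0.03,0,0,0,0.045],[-0.028,-0.001,0.03,0,0,0,0.045],[0,0,0.03,0,0,0,0.045],[0,0,0.02,0,0,0,0.045]]' 
python3 -c "
from h import *
go(507,115,74,0.05)"
```

```text
time_s: 6.65
eef_pos: [509.3, 113.7, 144.5]
ee_rot: [-0.001, 0.691, 0.723, -0.001]
force: [0.4, -0.3, -0.2]
grip_width: 0.523
grip_force: 0.0
pos [509.3 113.7 144.5] yaw 0.045 tilt [-0.003 -0.   ] d_tool [ 1.4 -2.  70.5] rz -0.005 F [ 0.4 -0.3 -0.2] grip 44.7 0.0 t 6.7 j6 -0.05
```

```bash
python3 -m jog '[[0,-0.001,0.025,0,0,0,0.045],[0,0,0.025,0,0,0,0.045],[0,0,0.020,0,0,0,0.045],[0,0,0,0,0,0,0.045],[0,0,0,0,0,0,0.045]]' >/dev/null
python3 -m jog '[[0,0,0,0,0,0,0.01],[0,0,0,0,0,0,0.01],[0,0,0,0,0,0,0.01],[0,0,0,0,0,0,0.01],[0,0,0,0,0,0,0.01]]' 30
python3 -m jog '[[0,0,-0.03,0,0,0,0.01],[0,0,-0.03,0,0,0,0.01],[0,0,-0.03,0,0,0,0.01],[0,0,-0.03,0,0,0,0.01],[0,0,0,0,0,0,0.01]]'
python3 -c "
from h import *
go(591,-361,174,0.05);snap('top','t1',(165,145,465,265),2.6)"
```

```text
time_s: 7.65
eef_pos: [509.1, 114.7, 78.1]
ee_rot: [0.001, 0.69, 0.724, 0.001]
force: [-0.2, -0.6, 7.2]
grip_width: 0.243
grip_force: 29.6
time_s: 8.15
eef_pos: [509.7, 114.8, 200.9]
ee_rot: [0.003, 0.69, 0.724, 0.003]
force: [-0.6, 0.3, -0.3]
grip_width: 0.244
grip_force: 29.5
pos [509.7 114.8 200.9] yaw 0.047 tilt [0.007 0.   ] d_tool [-479.1   58.5   27.5] rz -0.003 F [-0.6  0.3 -0.3] grip 20.8 29.5 t 8.2 j6 -0.05
```

View pics/t1.png

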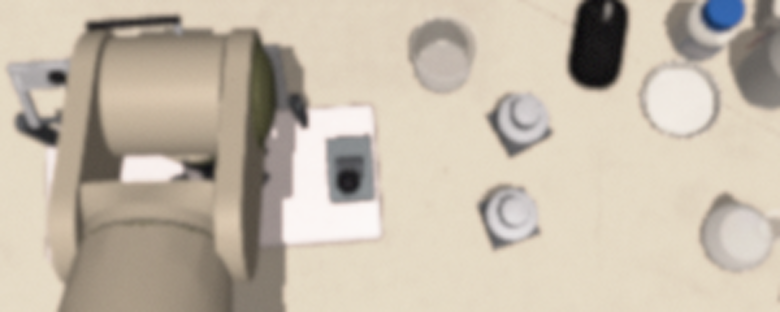

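The cap is gripped (20.8 mm wide) and the top view shows the dish at crop (680,100), with a blue-capped bottle near it at (725,10). I'll check the bottle clearance.

```bash
python3 - <<'E'
from h import *
f=lambda u,v:(165+u/2.6,145+v/2.6)
print("dish rim z14 c",onz("top",f(680,99),14),"left/right",onz("top",f(641,99),14),onz("top",f(719,99),14),"front/back",onz("top",f(680,137),14),onz("top",f(680,62),14))
print("bottle base (scene)",onz("scene",(424,242),0),"cap",tri("top",f(725,12),"scene",(430,212)))
print("white bottle",onz("scene",(443,265),0),tri("top",(481,160),"scene",(451,213)))
print("jars z70 knob", onz("top",f(526,110),87),onz("top",f(516,210),87))
print("mouse",onz("top",f(600,40),20))
E
```

```text
dish rim z14 c [ 588.9 -357.2] left/right [ 589.9 -313.4] [ 587.8 -401. ] front/back [ 545.5 -354.1] [ 631.7 -360.3]
bottle base (scene) [ 653.7 -388.8] cap (array([ 660.6, -385.1,  114.6]), np.float64(4.2))
white bottle [ 597.7 -475.3] (array([ 612.4, -456.7,  179.4]), np.float64(6.8))
jars z70 knob [ 565.5 -174.7] [ 460.2 -159.7]
mouse [ 658.  -270.1]
```

```bash
python3 -m jog '[[-0.0312,0.0032,0,0,0,0,0.01],[-0.0312,0.0032,0,0,0,0,0.01],[-0.0312,0.0032,0,0,0,0,0.01],[-0.0312,0.0032,0,0,0,0,0.01],[-0.0312,0.0032,0,0,0,0,0.01]]'>/dev/null
python3 -m jog '[[-0.0312,0.0032,0,0,0,0,0.01],[-0.0312,0.0032,0,0,0,0,0.01],[-0.0312,0.0032,0,0,0,0,0.01],[-0.0312,0.0032,0,0,0,0,0.01],[-0.0312,0.0032,0,0,0,0,0.01]]'>/dev/null
python3 -m jog '[[-0.0312,0.0032,0,0,0,0,0.01],[-0.0312,0.0032,0,0,0,0,0.01],[-0.0312,0.0032,0,0,0,0,0.01],[-0.0312,0.0032,0,0,0,0,0.01],[-0.0312,0.0032,0,0,0,0,0.01]]'>/dev/null
python3 -c "
from h import *
go(582,-353,46,0.05);snap('wrist','w4')"
```

```text
pos [ 577.9 -351.5  195.3] yaw 0.047 tilt [-0.002  0.002] d_tool [ -1.9   4.3 149.3] rz -0.003 F [ 0.8  0.8 -0.3] grip 20.8 29.5 t 9.7 j6 -0.77
```

View pics/w4.png

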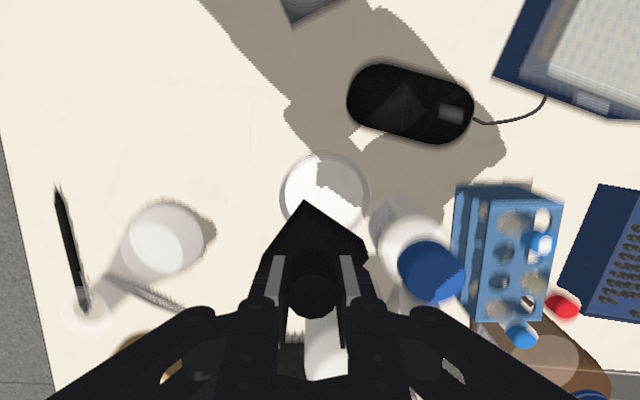

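The dish is at (324,193) in the wrist view, the cap is held, and the white bottle neck shows between the fingers at (325,330).

```bash
python3 -c "
from h import *
print('dish',onz('wrist',(324,193),14),'bottle top edge at z180/120',onz('wrist',(322,318),180),onz('wrist',(322,318),120),onz('wrist',(430,270),115))
go(582,-353,46)"
```

```text
dish [ 586.8 -362. ] bottle top edge at z180/120 [ 581.8 -383.8] [ 585.4 -425.4] [ 657.8 -387.4]
pos [ 577.4 -356.   194.7] yaw 0.044 tilt [-0.002 -0.   ] d_tool [  2.8   5.  148.7] rz None F [ 0.6 -4.4 -0.7] grip 20.8 29.6 t 9.8 j6 -0.77
```

```bash
python3 -m jog '[[0.003,0.006,0.03,0,0,0,0.01],[0,0,0.03,0,0,0,0.01],[0,0,0.03,0,0,0,0.01],[0,0,0.03,0,0,0,0.01],[0,0,0.022,0,0,0,0.01]]'
python3 -m jog '[[0,0,0.003,0,0,0,0.01],[0,0,0.003,0,0,0,0.01],[0,0,0,0,0,0,0.01]]'
python3 -c "
from h import *
go(584,-353,46)"
```

```text
time_s: 10.25
eef_pos: [583.1, -346.6, 51.5]
ee_rot: [-0.002, 0.69, 0.724, -0.0]
force: [1.6, -7.5, 9.4]
grip_width: 0.242
grip_force: 30.9
time_s: 10.55
eef_pos: [584.1, -347.1, 49.4]
ee_rot: [-0.0, 0.69, 0.724, 0.0]
force: [0.2, -0.2, -0.5]
grip_width: 0.241
grip_force: 29.9
pos [ 584.1 -347.1   49.4] yaw 0.047 tilt [-0.  0.] d_tool [-5.9 -0.4  3.4] rz None F [ 0.2 -0.2 -0.5] grip 20.6 29.9 t 10.6 j6 -0.76
```

```bash
python3 -m jog '[[-0.006,0,0.002,0,0,0,0.01],[0,0,0.003,0,0,0,0.01],[0,0,0,0,0,0,0.01]]'
python3 -m jog '[[0,0,0.003,0,0,0,0.01],[0,0,0,0,0,0,0.01]]'
```

```text
time_s: 10.85
eef_pos: [584.7, -354.3, 45.1]
ee_rot: [0.001, 0.69, 0.723, -0.0]
force: [-0.0, -2.1, 4.2]
grip_width: 0.241
grip_force: 30.4
time_s: 11.05
eef_pos: [585.0, -354.8, 44.6]
ee_rot: [0.002, 0.69, 0.724, -0.001]
force: [-5.8, 0.2, 19.3]
grip_width: 0.243
grip_force: 31.8
```

```bash
python3 -m jog '[[0,0,-0.002,0,0,0,0.04],[0,0,0,0,0,0,0.04],[0,0,0,0,0,0,0.04],[0,0,-0.02,0,0,0,0.04],[0,0,-0.035,0,0,0,0.04]]'>/dev/null
python3 -m jog '[[0,0,-0.035,0,0,0,0.04],[0,0,-0.035,0,0,0,0.05],[0,0,-0.035,0,0,0,0.05],[0.03,-0.012,-0.035,0,0,0,0.05],[0.03,-0.012,-0.01,0,0,0,0.05]]'>/dev/null
python3 -m jog '[[0.03,-0.012,0,0,0,0,0.05],[0.03,-0.012,0,0,0,0,0.05],[0.03,-0.01,0,0,0,0,0.05],[0.03,-0.01,0,0,0,0,0.05],[0,0,0,0,0,0,0.05]]'>/dev/null
python3 -c "
from h import *
go(515,-150,250,0.05);snap('wrist','w5')"
```

```text
pos [ 507.1 -173.7  248.3] yaw 0.05 tilt [-0.     0.001] d_tool [23.3  9.  -1.7] rz -0.0 F [ 0.4  0.2 -0.1] grip 50.0 0.0 t 12.6 j6 -0.6
```

View pics/w5.png

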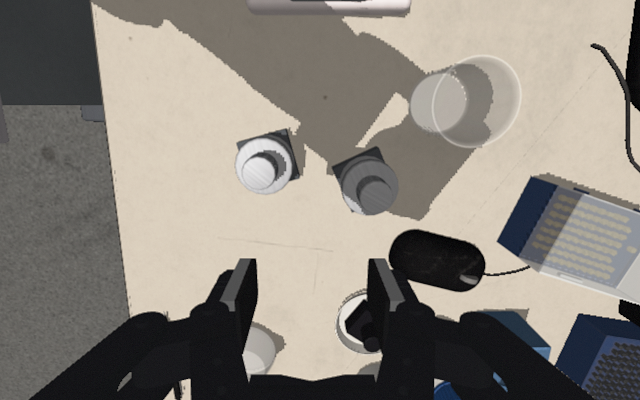

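The jars are at about (262,165) with knob (259,172), and (370,185) with knob (375,195). The cap lies inside the dish at (363,325). Next: the foot angles from the back corners.

```bash
python3 - <<'E'
from h import *
im=cv2.imread("pics/w5_full.png"); g=cv2.cvtColor(im,cv2.COLOR_BGR2GRAY)
for name,k,cs in[("A",(259,172),[(237,147),(288,129),(299,176)]),("B",(375,195),[(333,165),(380,148),(350,211)])]:
    p=np.array(cs,np.float32).reshape(-1,1,2)
    p=cv2.cornerSubPix(g,p,(4,4),(-1,-1),(3,50,.01)).reshape(-1,2)
    w=np.array([onz("wrist",q,17) for q in p]); 
    print(name,"knob",onz("wrist",k,87),"corners",np.round(p,1).tolist(),w.tolist())
    for i,j in((0,1),(1,2),(0,2)):
        e=w[j]-w[i]; print(i,j,round(np.linalg.norm(e),1),round(np.arctan2(e[1],e[0])%(np.pi/2),3))
    print("mid of 0-2 / centre guess",(w[0]+w[2])/2)
    x,y=k; c=cv2.HoughCircles(g[y-60:y+40,x-50:x+50],cv2.HOUGH_GRADIENT,1,30,param1=80,param2=12,minRadius=13,maxRadius=20); print(None if c is None else (c[0]+[x-50,y-60,0])[:3])
print("cap",onz("wrist",(371,339),54))
E
```

```text
A knob [ 459.1 -160.2] corners [[238.60000610351562, 150.89999389648438], [288.1000061035156, 128.3000030517578], [300.5, 175.6999969482422]] [[427.1, -152.6], [478.8, -126.9], [493.5, -176.2]]
0 1 57.7 0.461
1 2 51.4 0.29
0 2 70.5 1.229
mid of 0-2 / centre guess [ 460.3 -164.4]
[[260.5        170.5         18.29999924]]
B knob [ 561.9 -176. ] corners [[333.0, 165.0], [376.5, 145.5], [352.0, 211.3000030517578]] [[527.8, -162.9], [572.2, -140.1], [552.4, -213.7]]
0 1 49.9 0.474
1 2 76.2 1.308
0 2 56.4 0.451
mid of 0-2 / centre guess [ 540.1 -188.3]
[[373.5        194.5         19.39999962]]
cap [ 581.2 -352.3]
```

```bash
python3 -m jog '[[0.008,-0.023,0.03,0,0,0,0.05],[0.008,-0.023,0.03,0,0,0,0.05],[0,0,0.03,0,0,0,0.05],[0,0,0.03,0,0,0,0.05],[0,0,0,0,0,0,0.05]]' >/dev/null
python3 -c "
from h import *
go(460,-160.5,68,0.05)
im=eyes.capture('wrist'); print(proj('wrist',[460,-160.5,87])); cv2.imwrite('pics/w6.png',im[:,:,::-1])
g=cv2.cvtColor(im,cv2.COLOR_RGB2GRAY)[180:330,230:400]
c=cv2.HoughCircles(g,cv2.HOUGH_GRADIENT,1,20,param1=80,param2=15,minRadius=18,maxRadius=45)
for q in c[0][:4]: u=q[:2]+[230,180]; print(u,q[2],onz('wrist',u,87))"
```

```text
pos [ 459.8 -162.6  124.9] yaw 0.046 tilt [-0.006  0.004] d_tool [ 1.8  0.6 56.9] rz -0.004 F [-0.4 -0.8 -0.2] grip 50.1 0.0 t 13.1 j6 -0.63
[314.  241.6]
[311.5 218.5] 44.4 [ 458.1 -147.3]
[312.5 239.5] 27.7 [ 459.1 -159.3]
```

```bash
python3 -m jog '[[0.003,0,0.025,0,0,0,0.05],[0,0,0.02,0,0,0,0.05],[0,0,0.012,0,0,0,0.05],[0,0,0,0,0,0,0.05]]'
python3 -m jog '[[0,0,0,0,0,0,0.015],[0,0,0,0,0,0,0.015],[0,0,0,0,0,0,0.015],[0,0,0,0,0,0,0.015],[0,0,0,0,0,0,0.015]]' 60
python3 -m jog '[[0,0,-0.025,0,0,0,0.015],[0,0,-0.025,0,0,0,0.015],[0,0,-0.025,0,0,0,0.015],[0,0,-0.025,0,0,0,0.015],[0,0,0,0,0,0,0.015]]'
python3 -c "
from h import *
go(503,196,168,0.05)"
```

```text
time_s: 13.55
eef_pos: [461.3, -160.1, 70.9]
ee_rot: [-0.0, 0.69, 0.723, -0.0]
force: [-0.1, 0.2, 0.6]
grip_width: 0.585
grip_force: 0.0
time_s: 14.05
eef_pos: [461.7, -160.4, 72.2]
ee_rot: [0.001, 0.69, 0.724, 0.0]
force: [-2.6, -0.8, 6.3]
grip_width: 0.334
grip_force: 58.9
time_s: 14.55
eef_pos: [462.3, -160.5, 173.9]
ee_rot: [0.003, 0.69, 0.724, 0.001]
force: [-0.6, -0.3, -4.0]
grip_width: 0.332
grip_force: 60.4
pos [ 462.3 -160.5  173.9] yaw 0.047 tilt [ 0.005 -0.003] d_tool [354.2  57.4   4.9] rz -0.003 F [-0.6 -0.3 -4. ] grip 28.4 60.4 t 14.6 j6 -0.62
```

```bash
python3 -m jog '[[0,0,-0.03,0,0,0,0.015],[0,0,-0.025,0,0,0,0.015],[0.0295,0.0048,0,0,0,0,0.015],[0.0295,0.0048,0,0,0,0,0.015],[0.0295,0.0048,0,0,0,0,0.015]]'>/dev/null
python3 -m jog '[[0.0295,0.0048,0,0,0,0,0.015],[0.0295,0.0048,0,0,0,0,0.015],[0.0295,0.0048,0,0,0,0,0.015],[0.0295,0.0048,0,0,0,0,0.015],[0.0295,0.0048,0,0,0,0,0.015]]'>/dev/null
python3 -m jog '[[0.0295,0.0048,0,0,0,0,0.015],[0.0295,0.0048,0,0,0,0,0.015],[0.0295,0.0048,0,0,0,0,0.015],[0.0295,0.0048,0,0,0,0,0.015],[0,0,0,0,0,0,0.015]]'>/dev/null
python3 -m jog '[[0,0,0,0,0,0,0.015],[0,0,0,0,0,0,0.015]]'
python3 -c "
from h import *
go(503,196,160,0.05);snap('wrist','w7')"
```

```text
time_s: 16.25
eef_pos: [501.9, 195.8, 225.2]
ee_rot: [-0.0, 0.69, 0.723, -0.001]
force: [0.3, 0.7, -3.3]
grip_width: 0.33
grip_force: 60.3
pos [501.9 195.8 225.2] yaw 0.046 tilt [-0.001 -0.   ] d_tool [ 0.1  1.2 65.2] rz -0.004 F [ 0.3  0.7 -3.3] grip 28.2 60.3 t 16.2 j6 0.11
```

View pics/w7.png

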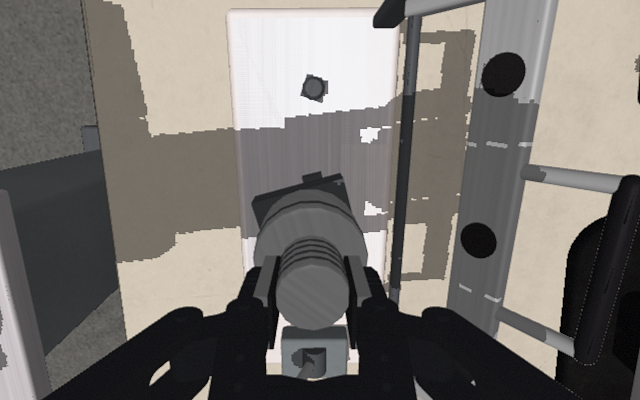

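The foot's back edge runs from (252,192) to (342,176), about 0.23 rad in world; the middle square is at about 0.30. The left spindle shows at (314,88).

```bash
python3 -c "
from h import *
print(onz('wrist',(314,88),45))"
python3 -m jog '[[0,0.001,0.025,0,0,-0.05,0.015],[0,0,0.025,0,0,0,0.015],[0,0,0.025,0,0,0,0.015],[0,0,0.015,0,0,0,0.015],[0,0,0,0,0,0,0.015]]'
python3 -m jog '[[0,0,0.006,0,0,0,0.015],[0,0,0.005,0,0,0,0.015],[0,0,0,0,0,0,0.015],[0,0,0,0,0,0,0.015]]'
python3 -m jog '[[0,0,0.004,0,0,0,0.015],[0,0,0,0,0,0,0.015],[0,0,0,0,0,0,0.015]]'
```

```text
[497.8 282.7]
time_s: 16.8
eef_pos: [502.1, 195.6, 134.1]
ee_rot: [-0.001, 0.672, 0.74, -0.002]
force: [0.1, 0.4, -2.9]
grip_width: 0.33
grip_force: 60.3
time_s: 17.2
eef_pos: [503.2, 196.5, 125.4]
ee_rot: [0.0, 0.672, 0.741, 0.0]
force: [0.3, 0.5, -3.5]
grip_width: 0.335
grip_force: 60.3
time_s: 17.5
eef_pos: [503.0, 196.5, 121.0]
ee_rot: [-0.0, 0.672, 0.741, -0.0]
force: [-1.1, -0.2, -2.4]
grip_width: 0.333
grip_force: 60.3
```

```bash
for i in 1; do python3 -m jog '[[0,0,0.003,0,0,0,0.015],[0,0,0,0,0,0,0.015],[0,0,0,0,0,0,0.015]]' | sed -n '2p;4p'; python3 -m jog '[[0,0,0.003,0,0,0,0.015],[0,0,0,0,0,0,0.015],[0,0,0,0,0,0,0.015]]'| sed -n '2p;4p'; python3 -m jog '[[0,0,0.002,0,0,0,0.015],[0,0,0,0,0,0,0.015],[0,0,0,0,0,0,0.015]]'; done
```

```text
eef_pos: [503.4, 196.6, 118.0]
force: [2.1, 0.3, -3.5]
eef_pos: [503.3, 196.6, 115.0]
force: [4.6, 1.2, -5.8]
time_s: 18.4
eef_pos: [503.3, 196.6, 113.1]
ee_rot: [0.0, 0.672, 0.741, 0.0]
force: [4.3, 1.1, -3.6]
grip_width: 0.325
grip_force: 60.0
```

```bash
python3 -m jog '[[0,0.001,0.001,0,0,0,0.015],[0,0,0.001,0,0,0,0.015],[0,0,0,0,0,0,0.015]]' | sed -n '2p;4p'; python3 -m jog '[[0,0,0.002,0,0,0,0.015],[0,0,0,0,0,0,0.015],[0,0,0,0,0,0,0.015]]'| sed -n '2p;4p'; python3 -m jog '[[0,0,0.002,0,0,0,0.015],[0,0,0,0,0,0,0.015],[0,0,0,0,0,0,0.015]]'
```

```text
eef_pos: [503.7, 196.5, 110.7]
force: [1.6, 0.1, -3.7]
eef_pos: [503.8, 196.6, 108.8]
force: [0.9, 1.1, -4.0]
time_s: 19.3
eef_pos: [503.9, 196.6, 107.4]
ee_rot: [-0.0, 0.672, 0.741, -0.0]
force: [-2.7, 0.4, 3.3]
grip_width: 0.332
grip_force: 61.0
```

```bash
python3 -m jog '[[0,0,0.001,0,0,0,0.015],[0,0,0,0,0,0,0.015],[0,0,0,0,0,0,0.015]]' | sed -n '2p;4p'; python3 -m jog '[[0,0,0,0,0,0.04,0.015],[0,0,0,0,0,-0.04,0.015],[0,0,0,0,0,0,0.015]]' | sed -n '2p;4p'
python3 -m jog '[[0,0,0,0,0,0,0.05],[0,0,0,0,0,0,0.05],[0,0,0,0,0,0,0.05],[0,0,-0.02,0,0,0,0.05],[0,0,-0.03,0,0,0,0.05]]' >/dev/null
python3 -m jog '[[0,0,-0.03,0,0,0,0.05],[0,0,-0.03,0,0,0,0.05],[0,0,-0.03,0,0,0,0.05],[0,0,-0.03,0,0,0.05,0.05],[0,0,0,0,0,0,0.05]]'
python3 - <<'E'
from h import *
go(561,-175,250,0.05)
im=eyes.capture('wrist'); cv2.imwrite('pics/w8.png',im[:,:,::-1]); g=cv2.cvtColor(im,cv2.COLOR_RGB2GRAY)
p=proj('wrist',[503.5,196.5,122]).astype(int); q=proj('wrist',[503.5,196.5,132]).astype(int); print('expected knob px seated/raised',p,q)
x,y=p
c=cv2.HoughCircles(g[y-50:y+50,x-50:x+50],cv2.HOUGH_GRADIENT,1,20,param1=80,param2=12,minRadius=12,maxRadius=30)
for k in c[0][:3]: u=k[:2]+[x-50,y-50]; print(u,k[2],onz('wrist',u,122))
im=eyes.capture('top'); cv2.imwrite('pics/t2.png',im[:,:,::-1])
E
```

```text
eef_pos: [504.0, 196.6, 107.3]
force: [-6.1, -1.0, 13.7]
eef_pos: [504.8, 196.6, 107.2]
force: [-2.6, -0.8, 9.5]
time_s: 20.9
eef_pos: [505.2, 196.8, 279.8]
ee_rot: [0.002, 0.691, 0.723, 0.003]
force: [-1.2, 0.2, 0.2]
grip_width: 0.584
grip_force: 0.0
pos [505.2 196.8 279.8] yaw 0.046 tilt [0.007 0.001] d_tool [-374.    38.5   29.8] rz -0.004 F [-1.2  0.2  0.2] grip 49.9 0.0 t 20.9 j6 0.11
expected knob px seated/raised [312 193] [312 196]
[308.5 180.5] 29.4 [499.6 207.8]
```

```bash
python3 -m jog '[[-0.031,0.0032,0,0,0,0,0.05],[-0.031,0.0032,0,0,0,0,0.05],[-0.031,0.0032,0,0,0,0,0.05],[-0.031,0.0032,0,0,0,0,0.05],[-0.031,0.0032,0,0,0,0,0.05]]'>/dev/null
python3 -m jog '[[-0.031,0.0032,0,0,0,0,0.05],[-0.031,0.0032,0,0,0,0,0.05],[-0.031,0.0032,0,0,0,0,0.05],[-0.031,0.0032,0.01,0,0,0,0.05],[-0.031,0.0032,0.02,0,0,0,0.05]]'>/dev/null
python3 -m jog '[[-0.031,0.0032,0.03,0,0,0,0.05],[-0.031,0.0032,0.03,0,0,0,0.05],[0,0,0.03,0,0,0,0.05],[0,0,0.02,0,0,0,0.05],[0,0,0,0,0,0,0.05]]'>/dev/null
python3 -m jog '[[0,0,0,0,0,0,0.05]]'>/dev/null
python3 - <<'E'
from h import *
go(561,-175,68,0.05)
s=sense(); im=eyes.capture('wrist'); cv2.imwrite('pics/w9.png',im[:,:,::-1]); g=cv2.cvtColor(im,cv2.COLOR_RGB2GRAY)[150:350,220:410]
print(proj('wrist',[561,-175,87]))
c=cv2.HoughCircles(g,cv2.HOUGH_GRADIENT,1,20,param1=80,param2=12,minRadius=15,maxRadius=40)
for k in c[0][:4]: u=k[:2]+[220,150]; print(u,k[2],onz('wrist',u,87,s))
E
```

```text
pos [ 559.7 -173.   135.8] yaw 0.047 tilt [-0.001  0.   ] d_tool [-2.1  1.3 67.8] rz -0.003 F [-0.2  0.  -0.4] grip 49.9 0.0 t 22.6 j6 -0.55
[316.4 242.3]
[319.5 222.5] 39.4 [ 561.6 -162.3]
[392.5 305.5] 34.9 [ 608.6 -213.5]
[321.5 243.5] 23.9 [ 563.4 -175. ]
[320.5 194.5] 27.1 [ 561.3 -146.1]
```

```bash
python3 -m jog '[[-0.002,0.0025,0.025,0,0,0,0.05],[0,0,0.025,0,0,0,0.05],[0,0,0.018,0,0,0,0.05],[0,0,0,0,0,0,0.05]]'
python3 -m jog '[[0,0,0,0,0,0,0.015],[0,0,0,0,0,0,0.015],[0,0,0,0,0,0,0.015],[0,0,0,0,0,0,0.015],[0,0,0,0,0,0,0.015]]' 60
python3 -m jog '[[0,0,-0.03,0,0,0,0.015],[0,0,-0.03,0,0,0,0.015],[0,0,-0.03,0,0,0,0.015],[0,0,-0.03,0,0,0,0.015],[0,0,-0.03,0,0,0,0.015]]'
python3 -m jog '[[0,0,-0.01,0,0,0,0.015],[0,0,0,0,0,0,0.015]]'
python3 - <<'E'
from h import *
go(500,281,220,0.05)
im=eyes.capture('wrist')[:,:,::-1]; cv2.imwrite('pics/w10.png',im[120:400,180:480])
E
```

```text
time_s: 23.05
eef_pos: [561.9, -174.5, 67.0]
ee_rot: [-0.001, 0.69, 0.724, -0.0]
force: [-0.3, 0.0, -0.5]
grip_width: 0.585
grip_force: 0.0
time_s: 23.55
eef_pos: [563.5, -175.4, 69.9]
ee_rot: [0.002, 0.69, 0.724, 0.001]
force: [1.2, 1.6, 7.3]
grip_width: 0.333
grip_force: 59.5
time_s: 24.05
eef_pos: [562.0, -174.8, 219.2]
ee_rot: [-0.0, 0.69, 0.724, -0.0]
force: [1.1, -0.3, -5.2]
grip_width: 0.332
grip_force: 60.5
time_s: 24.25
eef_pos: [562.6, -175.1, 228.7]
ee_rot: [0.001, 0.69, 0.724, 0.0]
force: [0.5, -0.4, -4.7]
grip_width: 0.332
grip_force: 61.0
pos [ 562.6 -175.1  228.7] yaw 0.047 tilt [ 0.001 -0.001] d_tool [458.5 -41.1   8.2] rz -0.003 F [ 0.5 -0.4 -4.7] grip 28.3 61.0 t 24.2 j6 -0.55
```

View pics/w10.png

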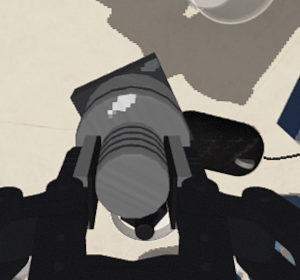

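```bash
python3 -m jog '[[0.0305,-0.0027,0,0,0,0,0.015],[0.0305,-0.0027,0,0,0,0,0.015],[0.0305,-0.0027,0,0,0,0,0.015],[0.0305,-0.0027,0,0,0,0,0.015],[0.0305,-0.0027,0,0,0,0,0.015]]'>/dev/null
python3 -m jog '[[0.0305,-0.0027,0,0,0,0,0.015],[0.0305,-0.0027,0,0,0,0,0.015],[0.0305,-0.0027,0,0,0,0,0.015],[0.0305,-0.0027,0,0,0,0,0.015],[0.0305,-0.0027,0,0,0,0,0.015]]'>/dev/null
python3 -m jog '[[0.0305,-0.0027,0,0,0,0,0.015],[0.0305,-0.0027,0,0,0,0,0.015],[0.0305,-0.0027,0,0,0,0,0.015],[0.0305,-0.0027,0,0,0,0,0.015],[0.0305,-0.0027,0,0,0,0,0.015]]'>/dev/null
python3 -m jog '[[0,0,0,0,0,-0.144,0.015],[0,0,0,0,0,-0.144,0.015],[0,0,0,0,0,-0.144,0.015],[0,0,0,0,0,-0.144,0.015],[0,0,0,0,0,-0.144,0.015]]' >/dev/null
python3 -m jog '[[0,0,0,0,0,0,0.015],[0,0,0,0,0,0,0.015]]' 
python3 -c "
from h import *
go(500.5,281.5,135,0.77)"
```

```text
time_s: 26.5
eef_pos: [500.1, 279.9, 226.6]
ee_rot: [-0.001, 0.393, 0.92, -0.001]
force: [-0.3, -0.5, -4.5]
grip_width: 0.335
grip_force: 60.8
pos [500.1 279.9 226.6] yaw 0.763 tilt [-0.002 -0.001] d_tool [ 0.8  1.6 91.6] rz -0.007 F [-0.3 -0.5 -4.5] grip 28.6 60.8 t 26.5 j6 -0.46
```

```bash
python3 -m jog '[[0.0005,0.0015,0.025,0,0,0,0.015],[0,0,0.025,0,0,0,0.015],[0,0,0.025,0,0,0,0.015],[0,0,0.016,0,0,0,0.015],[0,0,0,0,0,0,0.015]]' | sed -n '2p;4p;5p'
python3 -m jog '[[0,0,0.006,0,0,0,0.015],[0,0,0.006,0,0,0,0.015],[0,0,0,0,0,0,0.015],[0,0,0,0,0,0,0.015]]'| sed -n '2p;4p'
python3 -m jog '[[0,0,0.003,0,0,0,0.015],[0,0,0,0,0,0,0.015],[0,0,0,0,0,0,0.015]]'| sed -n '2p;4p'
python3 -m jog '[[0,0,0.002,0,0,0,0.015],[0,0,0,0,0,0,0.015],[0,0,0,0,0,0,0.015]]'| sed -n '2p;4p'
python3 -m jog '[[0,0,0.002,0,0,0,0.015],[0,0,0,0,0,0,0.015],[0,0,0,0,0,0,0.015]]'| sed -n '2p;4p'
```

```text
eef_pos: [499.9, 281.0, 134.3]
force: [-0.1, -0.6, -4.0]
grip_width: 0.333
eef_pos: [501.4, 281.5, 125.4]
force: [0.7, 1.6, -3.6]
eef_pos: [501.3, 281.4, 122.0]
force: [-0.4, -1.3, -4.2]
eef_pos: [501.2, 281.4, 120.0]
force: [-0.4, -0.3, -3.8]
eef_pos: [501.1, 281.5, 117.9]
force: [-1.2, 0.8, -3.7]
```

```bash
python3 -m jog '[[0,0,0.002,0,0,0,0.015],[0,0,0,0,0,0,0.015],[0,0,0,0,0,0,0.015]]'| sed -n '2p;4p'
python3 -m jog '[[0,0,0.002,0,0,0,0.015],[0,0,0,0,0,0,0.015],[0,0,0,0,0,0,0.015]]'| sed -n '2p;4p'
python3 -m jog '[[0,0,0.001,0,0,0,0.015],[0,0,0,0,0,0,0.015],[0,0,0,0,0,0,0.015]]'| sed -n '2p;4p'
python3 -m jog '[[0,0,0.001,0,0,0,0.015],[0,0,0,0,0,0,0.015],[0,0,0,0,0,0,0.015]]'| sed -n '2p;4p'
```

```text
eef_pos: [500.7, 281.6, 115.6]
force: [-3.1, 2.8, -4.2]
eef_pos: [500.8, 281.5, 113.6]
force: [-4.7, 2.2, -5.6]
eef_pos: [500.8, 281.5, 112.8]
force: [-5.1, 2.6, -4.3]
eef_pos: [500.8, 281.5, 111.8]
force: [-4.3, 2.3, -3.6]
```

```bash
python3 -m jog '[[0.0008,-0.0003,0.001,0,0,0,0.015],[0,0,0,0,0,0,0.015],[0,0,0,0,0,0,0.015]]'| sed -n '2p;4p'
python3 -m jog '[[0,0,0.002,0,0,0,0.015],[0,0,0,0,0,0,0.015],[0,0,0,0,0,0,0.015]]'| sed -n '2p;4p'
python3 -m jog '[[0,0,0.001,0,0,0,0.015],[0,0,0.001,0,0,0,0.015],[0,0,0,0,0,0,0.015]]'| sed -n '2p;4p'
python3 -m jog '[[0,0,0.001,0,0,0,0.015],[0,0,0.001,0,0,0,0.015],[0,0,0,0,0,0,0.015]]'| sed -n '2p;4p'
```

```text
eef_pos: [500.4, 281.8, 110.9]
force: [-3.2, 2.0, -3.6]
eef_pos: [500.4, 281.9, 108.8]
force: [-4.3, 2.4, -3.8]
eef_pos: [500.4, 281.8, 106.9]
force: [-3.8, 2.2, -2.7]
eef_pos: [500.4, 282.0, 105.3]
force: [-6.0, 2.2, -0.1]
```

```bash
python3 -m jog '[[0.0007,-0.0003,0.0015,0,0,0,0.015],[0,0,0,0,0,0,0.015],[0,0,0,0,0,0,0.015]]'| sed -n '2p;4p'
python3 -m jog '[[0,0,0.001,0,0,0.04,0.015],[0,0,0,0,0,-0.04,0.015],[0,0,0,0,0,0,0.015]]'| sed -n '2p;4p'
```

```text
eef_pos: [500.1, 282.5, 105.0]
force: [-7.6, 2.4, 8.7]
eef_pos: [500.1, 282.6, 104.9]
force: [-11.4, 2.7, 15.9]
```

```bash
python3 -m jog '[[0,0,0,0,0,0,0.05],[0,0,0,0,0,0,0.05],[0,0,0,0,0,0,0.05],[0,0,-0.02,0,0,0,0.05],[0,0,-0.03,0,0,0,0.05]]' >/dev/null
python3 -m jog '[[0,0,-0.03,0,0,0,0.05],[0,0,-0.03,0,0,0,0.05],[0,0,-0.03,0,0,0,0.05],[0,0,-0.03,0,0,0.144,0.05],[0,0,0,0,0,0.144,0.05]]' >/dev/null
python3 -m jog '[[0,0,0,0,0,0.144,0.05],[0,0,0,0,0,0.144,0.05],[0,0,0,0,0,0.144,0.05],[0,0,0,0,0,0,0.05],[0,0,0,0,0,0,0.05]]' 
python3 - <<'E'
from h import *
go(502,196,280,0.05)
w=eyes.capture('wrist')[:,:,::-1]; cv2.imwrite('pics/w11_full.png',w)
a=w[90:290,200:420]
t=eyes.capture('scene')[:,:,::-1]; b=t[130:240,195:360]; cv2.imwrite('pics/s11_full.png',t)
a=cv2.resize(a,(396,360)); b=cv2.resize(b,(396,264),interpolation=cv2.INTER_CUBIC); b=cv2.copyMakeBorder(b,0,96,0,0,0)
cv2.imwrite('pics/c11.png',np.hstack([a,b]))
E
```

```text
time_s: 32.8
eef_pos: [500.0, 282.0, 272.5]
ee_rot: [0.0, 0.689, 0.725, 0.0]
force: [-0.9, 0.1, -0.0]
grip_width: 0.585
grip_force: 0.0
pos [500.  282.  272.5] yaw 0.051 tilt [ 0. -0.] d_tool [-86.   -2.3  -7.5] rz 0.001 F [-0.9  0.1 -0. ] grip 49.9 0.0 t 32.8 j6 0.26
```

View pics/c11.png

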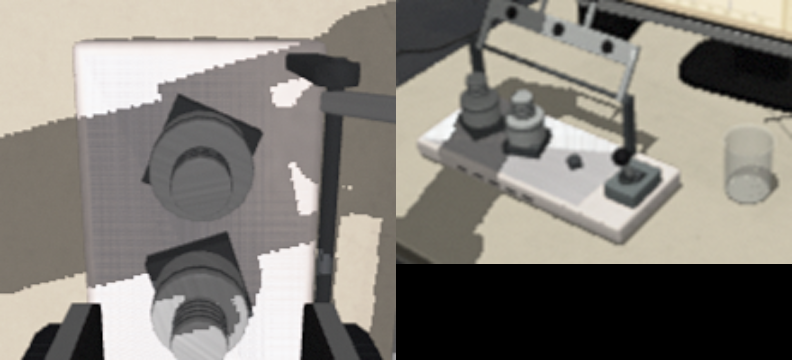

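Both jars look upright on the left and middle spindles, and the right spindle is bare. A quick numeric height check from the knob tops at scene (247.5,170.4) and (228.3,162.1):

```bash
python3 - <<'E'
from h import *
for n,p in(("mid",(504,196.5)),("left",(500.3,282))):
    for z in(122,132): print(n,z,"scene",proj("scene",[*p,z]),"wrist",proj("wrist",[*p,z]))
g=cv2.imread("pics/w11_full.png",0)
c=cv2.HoughCircles(g[150:230,260:370],cv2.HOUGH_GRADIENT,1,20,param1=80,param2=12,minRadius=13,maxRadius=22)
print(c[0][:3]+[260,150,0])
E
```

```text
mid 122 scene [247.  169.7] wrist [313.9 283.9]
mid 132 scene [246.7 167.2] wrist [313.9 289.5]
left 122 scene [227.6 161.8] wrist [314.6 194.6]
left 132 scene [227.2 159.4] wrist [314.6 197.7]
[[311.5 187.5  16.5]]
```

```bash
python3 -m jog '[[-0.028,0,-0.015,0,0,0,0.033],[-0.028,0.02,0,0,0,0,0.033],[-0.028,0.03,0,0,0,0,0.033],[0,0.03,0,0,0,0,0.033],[0,0.03,0,0,0,0,0.033]]' >/dev/null
python3 -m jog '[[0,0.015,0,0,0,0,0.033],[0,0,0,0,0,0,0.033],[0,0,0,0,0,0,0.033]]' >/dev/null
python3 - <<'E'
from h import *
go(629,204,219,0.05)
s=sense(); im=eyes.capture('wrist'); cv2.imwrite('pics/w12.png',im[:,:,::-1])
g=cv2.cvtColor(im,cv2.COLOR_RGB2GRAY); m=(g[:,270:360]<50).astype(np.uint8)
for v in range(150,320,15): x=np.where(m[v])[0]; print(v,(x.min()+270,x.max()+270,len(x)) if len(x) else None)
print(proj('wrist',[629,240,225]),proj('wrist',[633,160,225]))
E
```

```text
pos [628.2 204.1 287.2] yaw 0.048 tilt [-0.001 -0.   ] d_tool [-0.2  0.8 68.2] rz -0.002 F [-0.5 -0.2 -0.4] grip 33.1 0.0 t 33.7 j6 0.09
150 None
165 (np.int64(306), np.int64(321), 16)
180 (np.int64(306), np.int64(321), 16)
195 (np.int64(306), np.int64(321), 16)
210 (np.int64(306), np.int64(321), 16)
225 (np.int64(306), np.int64(321), 16)
240 (np.int64(306), np.int64(320), 15)
255 (np.int64(306), np.int64(320), 15)
270 (np.int64(270), np.int64(356), 28)
285 (np.int64(270), np.int64(359), 34)
300 (np.int64(270), np.int64(359), 17)
315 (np.int64(270), np.int64(359), 12)
[319.9 173.5] [319.4 295.5]
```

```bash
python3 -m jog '[[0,-0.0035,0.025,0,0,0,0.033],[0,0,0.025,0,0,0,0.033],[0,0,0.018,0,0,0,0.033],[0,0,0,0,0,0,0.033],[0,0,0,0,0,0,0.005]]' 30 >/dev/null
python3 -m jog '[[0,0,0,0,0,0,0.005],[0,0,0,0,0,0,0.005],[0,0,0,0,0,0,0.005],[0,0,0,0,0,0,0.005]]' 30
python3 -m jog '[[0,-0.012,-0.0085,0,0,0,0.005],[0,-0.0159,-0.0068,0,0,0,0.005],[0,-0.0167,-0.0044,0,0,0,0.005],[0,-0.017,-0.0018,0,0,0,0.005],[0,0,0,0,0,0,0.005]]'
```

```text
time_s: 34.65
eef_pos: [626.1, 204.1, 222.0]
ee_rot: [0.002, 0.69, 0.724, 0.002]
force: [3.6, 0.3, 8.0]
grip_width: 0.103
grip_force: 29.8
time_s: 35.15
eef_pos: [562.9, 200.9, 243.7]
ee_rot: [0.001, 0.69, 0.724, 0.001]
force: [-1.8, -1.9, 10.9]
grip_width: 0.1
grip_force: 30.8
```

```bash
python3 -m jog '[[0,-0.0173,0.001,0,0,0,0.005],[0,-0.0168,0.0033,0,0,0,0.005],[0,-0.0162,0.0059,0,0,0,0.005],[0,-0.0152,0.0083,0,0,0,0.005],[0,0,0,0,0,0,0.005]]' | sed -n '2p;4p'
python3 -m jog '[[0,-0.0138,0.0103,0,0,0,0.005],[0,-0.012,0.0123,0,0,0,0.005],[0,-0.010,0.0139,0,0,0,0.005],[0,-0.0078,0.0154,0,0,0,0.005],[0,0,0,0,0,0,0.005]]' | sed -n '2p;4p'
python3 -m jog '[[0,-0.0055,0.0163,0,0,0,0.005],[0,-0.003,0.017,0,0,0,0.005],[0,0,0,0,0,0,0.005],[0,0,0,0,0,0,0.005]]'
```

```text
eef_pos: [496.8, 197.7, 222.5]
force: [-4.7, -2.4, 4.0]
eef_pos: [455.3, 195.8, 169.6]
force: [4.5, -0.6, -4.7]
time_s: 36.55
eef_pos: [448.2, 195.6, 137.5]
ee_rot: [0.001, 0.69, 0.723, 0.001]
force: [7.2, -1.1, -3.3]
grip_width: 0.102
grip_force: 30.1
```

```bash
python3 -m jog '[[0,0,0.004,0,0,0,0.005],[0,0,0.004,0,0,0,0.005],[0,0,0,0,0,0,0.005]]' | sed -n '2p;4p'
python3 -m jog '[[0,0,0.004,0,0,0,0.005],[0,0,0,0,0,0,0.005],[0,0,0,0,0,0,0.005]]' | sed -n '2p;4p'
python3 -m jog '[[0,0,0.003,0,0,0,0.005],[0,0,0,0,0,0,0.005],[0,0,0,0,0,0,0.005]]' | sed -n '2p;4p'
```

```text
eef_pos: [447.9, 195.6, 129.5]
force: [8.8, -0.7, -1.6]
eef_pos: [448.0, 195.7, 127.8]
force: [-0.7, -2.6, 22.3]
eef_pos: [448.0, 196.0, 125.3]
force: [-3.0, -0.6, 27.3]
```

```bash
python3 -m jog '[[0,0,0,0,0,0,0.03],[0,0,0,0,0,0,0.03],[0,0,0,0,0,0,0.03],[0,0,-0.025,0,0,0,0.03],[0,0,-0.025,0,0,0,0.03]]' >/dev/null
python3 -m jog '[[0,0,-0.025,0,0,0,0.03],[0,-0.02,0,0,0,0,0.03],[0,-0.02,0,0,0,0,0.03],[0,0,0,0,0,0,0.03],[0,0,0,0,0,0,0.03]]'
python3 - <<'E'
from h import *
w=eyes.capture('wrist')[:,:,::-1]; cv2.imwrite('pics/w13_full.png',w)
t=eyes.capture('scene')[:,:,::-1]; cv2.imwrite('pics/s13_full.png',t)
a=cv2.resize(w[100:320,270:470],(396,436)); b=cv2.resize(t[130:240,195:295],(396,436),interpolation=cv2.INTER_CUBIC)
cv2.imwrite('pics/c13.png',np.hstack([a,b]))
for z in(129.5,136,143): print(z,[proj('scene',[x,y,z]) for x,y in((444.5,236),(448.5,156))],[proj('wrist',[x,y,z]) for x,y in((444.5,236),(448.5,156))])
go(0,0,0)
E
```

```text
time_s: 38.45
eef_pos: [406.3, 193.7, 197.2]
ee_rot: [-0.0, 0.69, 0.724, -0.0]
force: [-0.2, 0.7, 0.2]
grip_width: 0.355
grip_force: 0.0
129.5 [array([225.3, 172.4]), array([244.2, 180.2])] [array([382.5, 163.5]), array([375.7, 284.8])]
136 [array([225. , 170.7]), array([244. , 178.5])] [array([384.8, 165.4]), array([377.5, 290. ])]
143 [array([224.7, 169. ]), array([243.8, 176.8])] [array([387.4, 167.6]), array([379.6, 295.9])]
pos [406.7 193.6 197.1] yaw 0.047 tilt [-0. -0.] d_tool [-174.3 -415.3  197.2] rz None F [-0.2 -0.6 -0.6] grip 30.0 0.0 t 38.5 j6 0.14
```

View pics/c13.png

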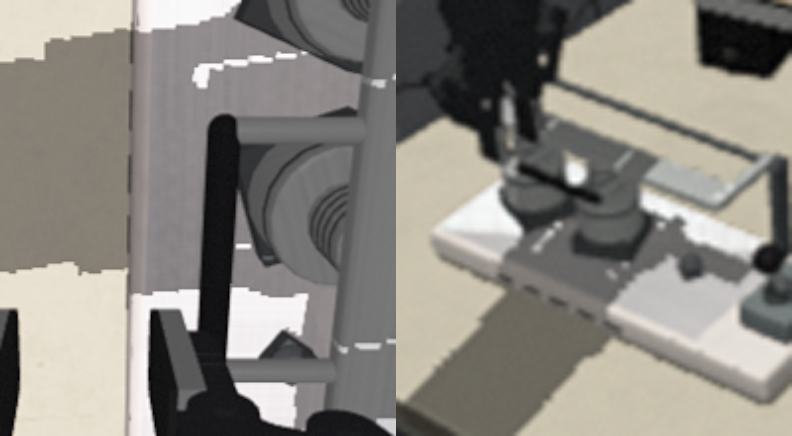

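The handle ends match z = 129.5 in the scene view at (226.8,172.4) and (246.5,179.7), so the clamp is fully closed over the seated jars. Now the lever.

```bash
python3 -m jog '[[-0.031,0.005,0,0,0,0,0],[-0.031,0.005,0,0,0,0,0],[-0.031,0.005,0,0,0,0,0],[-0.031,0.005,0,0,0,0,0],[-0.031,0.005,0,0,0,0,0]]' >/dev/null
python3 -m jog '[[-0.029,0.005,0,0,0,0,0],[0,0,0.03,0,0,0,0],[0,0,0.03,0,0,0,0],[0,0,0.03,0,0,0,0],[0,0,0.006,0,0,0,0]]' >/dev/null
python3 -m jog '[[0,0,0,0,0,0,0],[0,0,0,0,0,0,0]]'
python3 - <<'E'
from h import *
go(445,11,101)
s=sense(); im=eyes.capture('wrist'); cv2.imwrite('pics/w14.png',im[:,:,::-1]); g=cv2.cvtColor(im,cv2.COLOR_RGB2GRAY)
print(proj('wrist',[488,11,105]))
c=cv2.HoughCircles(g[200:400,330:520],cv2.HOUGH_GRADIENT,1,25,param1=80,param2=12,minRadius=16,maxRadius=36)
if c is not None:
  for k in c[0][:4]: u=k[:2]+[330,200]; print(u,k[2],onz('wrist',u,105,s))
E
```

```text
time_s: 39.75
eef_pos: [445.6, 11.0, 102.4]
ee_rot: [0.001, 0.69, 0.724, 0.0]
force: [-0.6, 0.4, -0.0]
grip_width: -0.001
grip_force: 0.0
pos [445.6  11.  102.4] yaw 0.047 tilt [ 0.002 -0.   ] d_tool [ 0.  -0.6  1.4] rz None F [-0.6  0.4 -0. ] grip -0.1 0.0 t 39.8 j6 -0.29
[414.7 289.6]
[417.5 294.5] 33.0 [489.4   8.8]
```

```bash
python3 -m jog '[[-0.002,0.01,0,0,0,0,0],[0,0.01,0,0,0,0,0],[0,0.01,0,0,0,0,0],[0,0.01,0,0,0,0,0],[0,0.01,0,0,0,0,0]]' | sed -n '2p;4p'
python3 -m jog '[[0,0.008,0,0,0,0,0],[0,0.007,0,0,0,0,0],[0,0,0,0,0,0,0],[0,0,0,0,0,0,0]]'| sed -n '2p;4p'
python3 -m jog '[[0,0.004,0,0,0,0,0],[0,0.003,0,0,0,0,0],[0,0,0,0,0,0,0],[0,0,0,0,0,0,0]]'| sed -n '2p;4p'
```

```text
eef_pos: [495.7, 11.7, 101.3]
force: [-1.3, 0.2, 0.3]
eef_pos: [509.8, 12.3, 101.3]
force: [0.0, 0.2, -0.6]
eef_pos: [513.1, 12.6, 101.0]
force: [-21.8, -2.8, 12.3]
```

```bash
python3 -m jog '[[0,-0.03,0,0,0,0,0],[0,-0.03,0,0,0,0,0],[0,-0.03,-0.03,0,0,0,0],[0,-0.03,-0.03,0,0,0,0],[0,0,-0.03,0,0,0,0]]' >/dev/null
python3 -m jog '[[0,-0.03,-0.03,0,0,0,0],[0,-0.03,-0.03,0,0,0,0],[0,-0.03,0,0,0,0,0],[0,0,0,0,0,0,0],[0,0,0,0,0,0,0]]'
python3 - <<'E'
from h import *
t=eyes.capture('scene')[:,:,::-1]; w=eyes.capture('top')[:,:,::-1]
b=cv2.resize(t[130:240,195:330],(480,391),interpolation=cv2.INTER_CUBIC); a=cv2.resize(w[155:255,285:365],(312,391),interpolation=cv2.INTER_CUBIC)
cv2.imwrite('pics/c15.png',np.hstack([a,b]))
for x in(489,540): print(proj('scene',[x,11,105]),proj('top',[x,11,105]))
E
```

```text
time_s: 42.1
eef_pos: [307.2, 2.6, 251.7]
ee_rot: [0.001, 0.691, 0.723, 0.0]
force: [0.6, 0.0, 0.0]
grip_width: 0.002
grip_force: 0.0
[288.1 196.1] [299.5 215.7]
[298.1 188. ] [299.2 196.9]
```

View pics/c15.png

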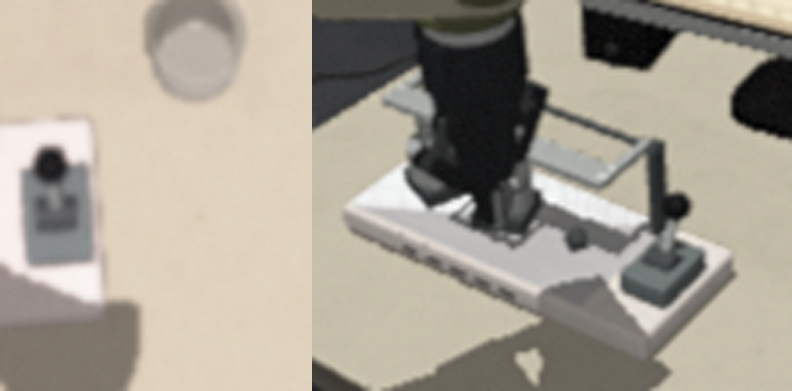

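The ball knob is at scene (297.6,187.6) and top (297.8,196.8), which matches the fully-over position. The robot is clear of everything, so I'm handing in.

```bash
python3 -c "
from rig import finish_job
print(finish_job())"
```

```text
the job is handed in; nothing more can be done
None
```

I handed the job in: the dust cap is in the dish, both jars are seated on the left and middle spindles, the clamp is closed over them and the start lever is fully over. My camera and contact checks agreed with this, but the hand-in gave no verdict.

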